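# Lay the clothes brush in its tray, then unlatch the storage bin and hold its gate wide

## Robot

A 7-joint arm with a two-finger parallel gripper is mounted at the origin on the work surface. World frame = base frame: x ahead of the robot, y to its left, z up, the work surface at z = 0. Lengths are in m, angles in rad, forces in N, time in s.
With the tool pointing down it reaches from about 0.425 to 0.8 m from the base axis. Payload 8.3 kg.
Tool frame: the origin (TCP) lies at the centre of the arm's flange, where the gripper is bolted on; the fingertips stand 173 mm ahead of it and the grasp point (between the pads) lies 155 mm ahead of it; z points along the fingers, y is the line along which they close (so a half turn about z gives the same grasp; the last joint's range is limited). The gripper opens to 85 mm and grips with 20 to 120 N. Pads are 22 mm wide; open, the fingers measure 114 mm over their backs; the gripper's body (76 mm by 85 mm) begins 54 mm behind the grasp point. The pads swing forward as they close: fully open they stand 13 mm farther back than shut.
Start: joints at [-1.325, 0.383, 0.016, 1.37, -0.006, 1.388, -0.046], TCP at [0.19, 0.595, 0.405] pointing down, gripper open.
Joint ranges: [-2.95, 2.95], [-0.25, 2.06], [-1.52, 1.56], [0.18, 2.33], [-1.44, 4.58], [0.02, 2.06], [-3.01, 3.01]. Speed limits (rad/s): [2.39, 2.39, 3.01, 3.01, 3.14, 3.14, 3.14].

## Interface

Orientations are given as [roll, pitch, yaw] about the fixed x, y, z axes, in that order (R = Rz(yaw) Ry(pitch) Rx(roll)).
In Python, from bench import read_state, snapshot, get_calibration, sign_off, outline_of, mark_of gives the robot as it stands.
- The arm moves only by the tool jog_arm, never from a script. Its argument "moves" is text: rows parted by semicolons, each of 4 numbers parted by spaces: the shift along the world's x, y, z in units of 50 mm (1.0 is 50 mm), then the turn about the world's z in units of 8 degrees (1.0 is 8 degrees). In form: tx ty tz turn; .... A call has 1 to 12 rows; each row shifts and turns the commanded pose from where the row before left it; what a row does not reach is not made up. A row lasts 1/10 s, in which the tool goes at most 50 mm and 8.59 degrees, less where a joint would pass 70% of its speed; a pose out of reach is approached as far as the arm can. A call is refused whole if a number of a shift passes 1 or a number of a turn 1, either way. A call with a gripper value outside its range is refused whole. "claw" is the closure, from -1 (fully open) to 1 (shut), so that 0 is half open, set as the call begins (left out, the last holds). The fingers move at their own pace and stop on an object; "force" is the grip in N (left out, the last holds). Time passes only in rows, so rows that do not move let the fingers close. It gives the time, the measured TCP pose, the force, the opening and the grip force at its end, in the units of the state.
- read_state(): the state, without advancing time (a new reading comes with each control period).
- snapshot(name): name is "scene" or "top" or "wrist"; returns the picture (400x640x3 uint8, blue, green, red); there is no depth.
- get_calibration(name): a dict with "mtx" (3x3 intrinsics, pixels), "extrinsics" (4x4, takes a point from world to camera coordinates). Camera axes: x right, y down, z forward; pixel columns grow to the right and rows downward; lengths in m; the calibration is good to about 2 mm. A picture is of the moment at which its call begins: read the wrist's pose just before it. get_calibration takes no time and is no camera call; for the wrist camera it gives the pose at the moment of the call.
- sign_off(): hands the job in; it is judged then, once.
Trained networks look in the newest picture that a camera, given by its name, has taken for a name from the list of things; names that differ only in an ending like _2 or _b are one class to them, and where a whole thing is asked for, a point or a joint stands for the part that bears it (a point fixed in the world has none). Each returns a list of dicts, best first, with "confidence" (0 to 1); they miss things now and then, are a little off and sometimes report something else, mostly with a low value. They report only what shows in the picture. A call takes as long as a camera call. They do not tell look-alikes from the thing itself.
- outline_of(camera, query): "region" (400x640 bool, what is visible of it).
- mark_of(camera, query): "at" ([x, y, z] in m, in the coordinates of the camera as it stood for that picture, good to about 4 mm: a listed point, or the origin of a listed thing).
The state is a dict: "time": time; "joints": joint angles; "joint_vel": joint speeds; "effort": joint torques, N m; "eef_pos": TCP position; "ee_rot": TCP orientation; "contact_force": force on the tool from outside, world axes, zero at the start; "torque": the same for the moment, N m; "grip_width": finger opening in m; "grip_force": force on a finger pad.
Only numpy, scipy, OpenCV 4.12 (cv2) and the standard library are available. Lean on these libraries where they do the work, as an engineer would, in place of code of your own. Each camera call takes 0.05 s, during which the arm holds its last target. There are 200 camera calls.

## Task

Get the clothes-care tray ready to go into the storage bin: first lay the clothes brush flat, bristles down, in the long compartment of the plywood tray and let go of it. Then squeeze fully in the bin gate's two catches on the roof of the bin, first the one next to the gate's hinge, then the one nearer its free end, swing the gate out past its stiff detent and hold it wide open, about square to the bin's front. The gate closes itself again, so finish while holding it there with the gripper; leave the tin, the bottle and the small wooden box where they are.

Things in the scene. Friction and masses are not known exactly. Their poses are not given: they have to be found in the camera images.
- brush: Loose clothes brush of brown wood with a black bristle block, 150 mm long (its x), 34 mm wide (its y), 28 mm high. Origin at the centre of its underside (bristle side), z up; it starts bristles down on the counter. Wooden back: full 150 x 34 mm, from 14 to 28 mm up; bristle block 120 x 28 mm under it. About 0.12 kg. Either way round in the tray is fine.
- tray: Shallow plywood tray, 190 mm (its x) by 120 mm (its y), fixed on the counter; floor 4 mm thick, walls and dividers 5 mm thick, their tops 22 mm above the counter. Origin at the centre of its underside. The long compartment runs the tray's whole length along x on its +y side; the -y side is two short compartments, one with a tin in it.
- tray_slot (a point): Centre of the floor of the tray's long compartment (4 mm above the counter); axes as the tray's. Inside it is 180 mm along x by 50 mm along y, 18 mm deep.
- tin: Loose low round metal tin, 46 mm in diameter, 22 mm high, in one short compartment of the tray; origin at the centre of its underside. To be left alone.
- bottle: Loose white plastic bottle standing on the counter, 52 mm in diameter, 150 mm high; origin at the centre of its underside. To be left alone.
- casket: Loose small dark wooden box, about 84 x 114 x 54 mm, on the counter; origin at the centre of its underside. To be left alone.
- bin: Grey storage bin, fixed, 210 deep (its x) x 260 wide (y) x 150 mm high. Origin: middle of its front face, underside. x points into the bin (front with the gate faces -x), +y = left, z up. Gate hinge at the -y end, free end at +y. At the hinge end a spring plunger in a small dark housing makes the gate's detent (up to 166 mm high, bin x -24..0, y -166..-114 mm).
- catch1 (a point): Catch next to the hinge, squeezed first: point midway between its two black tabs, 25 mm above the roof (175 mm up); bin frame (32,-55,175) mm. Tabs 24 mm wide (bin x), 10 thick (y), 37 tall on the roof, side by side in bin y: 48 mm over their outer faces when out, 30 when in. Arms from the tabs hook over gate lugs (to bin x -30, 156 mm up). All four tabs must be in before the gate moves.
- catch2 (a point): The catch nearer the gate's free end, to be squeezed second: the same as catch1, its point at bin frame (32, 40, 175) mm.
- catch1_left (a joint): Slide of the left, bin +y tab of catch1 (moves to bin -y), m: 0 = out (locking), 0.009 = fully in against its end stop; it takes about 4 N to push and stays where it is left. Counts as in from 0.006.
- catch1_right (a joint): Slide of the right, bin -y tab of catch1 (moves to bin +y), m: 0 = out (locking), 0.009 = fully in against its end stop; it takes about 4 N to push and stays where it is left. Counts as in from 0.006.
- catch2_left (a joint): Slide of the left, bin +y tab of catch2 (moves to bin -y), m: 0 = out (locking), 0.009 = fully in against its end stop; it takes about 4 N to push and stays where it is left. Counts as in from 0.006.
- catch2_right (a joint): Slide of the right, bin -y tab of catch2 (moves to bin +y), m: 0 = out (locking), 0.009 = fully in against its end stop; it takes about 4 N to push and stays where it is left. Counts as in from 0.006.
- gate (a joint): Gate angle about its upright hinge, rad: 0 shut; opens out of the front (counter-clockwise from above) to a stop at 1.65; 1.57 is square to the front, wide is 1.3 or more. A spring always closes it (about 1 N at the post shut, 1.7 N wide). Stiff detent centred at 0.6, felt from 0.3 to 0.9 (some 2 N more at the post); let go beyond it, the gate swings back and rests on it at 0.8 to 0.9.
- gate_hinge (a point): Point on the gate's hinge axis, 130 mm above the counter (bin frame -12, -100, 130 mm); fixed to the bin, axes as the bin's.
- gate_leaf: The steel-barred gate: leaf 200 mm wide, 12 mm thick, from 20 to 130 mm above the counter, with four lugs on its top rail to 146 mm. Origin on the hinge axis, 20 mm above the counter; y runs along the leaf to its free end, -x is its outer side; turns with the gate (axes as the bin's when shut).
- gate_post (a point): The gate's handle: centre of the top of an upright round steel post, 16 mm in diameter, 185 mm above the counter, standing free above 132 mm; 50 mm out from the leaf, 175 mm along it from the hinge (gate_leaf frame -50, 175, 165 mm; bin frame -62, 75, 185 mm when shut). It may turn between the fingers.
Things that resemble listed ones, but are neither listed nor needed, are in the scene too. There is more than one size of the brush; the job needs the middle-sized. There is more than one size of the tray; the one meant has the size given above.

How it is judged:
By the outcome, as a careful person would: the job done as asked, in the order asked, and still so for the second after the job is handed in, while the arm keeps its last pose, push and grip.
It also fails if it takes over 64 s, if anything falls off the work surface, if the arm or the gripper's body presses on something with over 40 N, if the wrist force passes 120 N, or if a joint passes its speed limit or range.

## Working session

There is one attempt and no reset: what is moved stays moved. The work goes in short steps, Python scripts to look and compute and a tool call to move; the robot and the scene stay as the last step left them, time stands still between calls to the robot, and variables do not carry over. Pictures are saved under pics/ and viewed, at most 10 in all, crops included, and the job is handed in when it is done.

Besides the shell and the picture viewer there is one more tool, called after "Call:" as name(argument=value, ...), one argument or row to a line, values as JSON. jog_arm: Moves the arm, as the interface text tells. Its arguments: {"type":"object","properties":{"moves":{"type":"string"},"claw":{"type":"number"},"force":{"type":"number"}},"required":["moves"]}

```bash
mkdir -p pics; cat > h.py <<'E'
import numpy as np, cv2
from bench import *
def look(c,qs,save=None):
    im=snapshot(c); K=get_calibration(c); T=np.linalg.inv(np.array(K["extrinsics"]))
    if save: cv2.imwrite("pics/"+save,im)
    out={}
    for q in qs:
        r=mark_of(c,q)
        out[q]=[(np.round((T@np.r_[d["at"],1])[:3],3),round(d["confidence"],2)) for d in r]
        for p,cf in out[q]: print(c,q,p,cf)
    return im,K,out
def back(K,uv,z):
    M=np.array(K["mtx"]);T=np.linalg.inv(np.array(K["extrinsics"]))
    uv=np.atleast_2d(np.float64(uv)); d=np.c_[uv,np.ones(len(uv))]@np.linalg.inv(M).T@T[:3,:3].T
    o=T[:3,3]; return o+d*((z-o[2])/d[:,2])[:,None]
E
python3 - <<'E'
from h import *
for c in("scene","top"):
    look(c,["brush","tray","tray_slot","bin","catch1","catch2","gate_post","gate_hinge","bottle","casket","tin"],c+".png")
s=read_state();print(s["time"],s["eef_pos"],s["ee_rot"])
a=cv2.imread("pics/scene.png");b=cv2.imread("pics/top.png")
E
```

```text
scene brush [ 0.501 -0.019 -0.   ] 0.89
scene brush [0.2   0.294 0.001] 0.83
scene brush [ 0.596 -0.125 -0.003] 0.69
scene tray [ 0.447 -0.295 -0.002] 0.9
scene tray [ 0.481 -0.546 -0.002] 0.67
scene tray_slot [ 0.454 -0.262  0.005] 0.72
scene tray_slot [ 0.481 -0.51   0.006] 0.57
scene bin [ 0.522  0.212 -0.001] 0.59
scene catch1 [ 0.4   -0.309  0.005] 0.72
scene catch1 [0.496 0.25  0.171] 0.59
scene catch1 [0.613 0.171 0.126] 0.34
scene catch2 [ 0.4   -0.309  0.005] 0.72
scene catch2 [0.496 0.25  0.171] 0.59
scene catch2 [0.613 0.171 0.126] 0.34
scene gate_post [0.436 0.176 0.18 ] 0.6
scene gate_hinge [0.611 0.172 0.128] 0.9
scene bottle [ 0.778 -0.109  0.   ] 0.95
scene bottle [ 0.448 -0.295  0.001] 0.29
scene casket [ 0.734 -0.312 -0.001] 0.85
scene tin [ 0.4   -0.31   0.004] 0.74
top brush [0.204 0.296 0.004] 0.82
top tray [ 0.48  -0.553  0.004] 0.7
top tray [ 0.449 -0.294  0.001] 0.6
top tray_slot [ 0.48  -0.513  0.007] 0.92
top tray_slot [ 0.458 -0.261  0.001] 0.7
top bin [0.525 0.21  0.005] 0.87
top catch1 [0.587 0.221 0.175] 0.91
top catch1 [0.493 0.252 0.175] 0.68
top catch2 [0.587 0.221 0.175] 0.91
top catch2 [0.493 0.252 0.175] 0.68
top gate_post [0.434 0.179 0.186] 0.77
top gate_hinge [0.617 0.169 0.137] 0.67
top bottle [ 0.78  -0.109  0.004] 0.6
top casket [ 0.733 -0.313  0.002] 0.69
top tin [ 0.399 -0.311  0.007] 0.48
1.2 [0.18991632 0.59544409 0.4046653 ] [-3.14151414e+00 -1.52767039e-05  2.83284453e+00]
```

View pics/top.png

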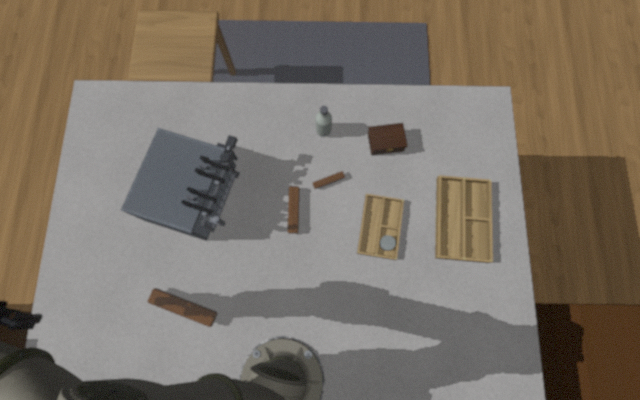

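View pics/scene.png

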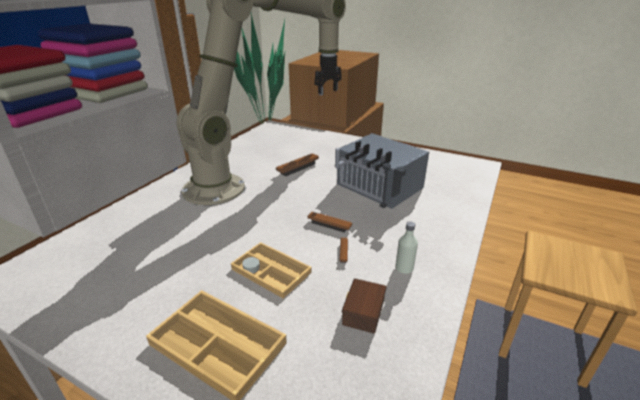

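The middle brush is at about (294,210) in the top view. The candidate tray, with the tin, is at (381,227), and the larger tray is at (465,218). The bin is at (180,180) with catches at about (205,185). I'll check sizes and yaw from the outlines.

```bash
cat >> h.py <<'E'
def rects(c,K,q,z):
    for d in outline_of(c,q):
        n,l,st,_=cv2.connectedComponentsWithStats(d["region"].astype(np.uint8))
        for i in range(1,n):
            if st[i,4]<60: continue
            v,u=np.nonzero(l==i); P=back(K,np.c_[u,v],z)[:,:2]
            r=cv2.minAreaRect((P*1000).astype(np.float32)); w,h=r[1]; a=r[2] if w>=h else r[2]+90
            print(c,q,"c",np.round(r[0]),"size",np.round(sorted(r[1])),"long-axis deg",round(a,1),round(d["confidence"],2))
E
python3 - <<'E'
from h import *
for c in("top","scene"):
    im,K,o=look(c,[])
    rects(c,K,"brush",.024); rects(c,K,"tray",.018)
E
```

```text
top brush c [496. -18.] size [ 34. 153.] long-axis deg 1.6 0.9
top brush c [ 597. -128.] size [30. 99.] long-axis deg 113.5 0.83
top brush c [200. 297.] size [ 48. 207.] long-axis deg 70.3 0.78
top brush c [ 397. -309.] size [43. 43.] long-axis deg 90.8 0.19
top tray c [ 450. -290.] size [123. 195.] long-axis deg 171.3 0.86
top tray c [ 480. -549.] size [175. 267.] long-axis deg 175.8 0.67
scene brush c [ 603. -140.] size [ 26. 115.] long-axis deg 114.6 0.71
scene brush c [499. -33.] size [ 66. 156.] long-axis deg 1.0 0.6
scene brush c [207. 296.] size [ 94. 231.] long-axis deg 71.9 0.55
scene tray c [ 453. -297.] size [138. 209.] long-axis deg 170.6 0.62
scene tray c [ 478. -549.] size [180. 283.] long-axis deg 175.7 0.56
```

Call:
jog_arm(
  moves="0.44 -0.876 0 0.2;0.44 -0.876 0 0.2;0.44 -0.876 0 0.2;0.44 -0.876 0 0.2;0.44 -0.876 0 0.2;0.44 -0.876 0 0.2;0.44 -0.876 0 0.2;0.44 -0.876 0 0.2;0.44 -0.876 0 0.2;0.44 -0.876 0 0.2;0.44 -0.876 0 0.2;0.44 -0.876 0 0.2",
  claw=-1,
  force=40,
)

```text
time: 2.7
eef_pos: [0.4543, 0.0678, 0.4051]
ee_rot: [3.141, 0.001, -3.114]
contact_force: [1.4, 1.3, -0.5]
grip_width: 0.0857
grip_force: 0.0
```

Call:
jog_arm(
  moves="0.44 -0.876 0 0;0.44 -0.876 0 0;0 0 -0.5 0;0 0 0 0;0 0 0 0",
)

```text
time: 3.2
eef_pos: [0.4976, -0.0169, 0.3796]
ee_rot: [3.141, -0.002, -3.114]
contact_force: [-0.7, -0.2, 0.9]
grip_width: 0.0857
grip_force: 0.0
```

```bash
python3 - <<'E'
from h import *
im,K,o=look("wrist",["brush"],"w1.png")
rects("wrist",K,"brush",.028)
s=read_state();print(s["time"],s["eef_pos"],s["ee_rot"])
E
```

```text
wrist brush [ 0.498 -0.02   0.002] 0.58
wrist brush c [497. -19.] size [ 34. 148.] long-axis deg 0.2 0.86
wrist brush c [ 591. -124.] size [ 27. 105.] long-axis deg 113.3 0.71
wrist brush c [ 452. -279.] size [133. 189.] long-axis deg 171.1 0.45
3.35 [ 0.49797147 -0.01654238  0.38068202] [ 3.14096340e+00  1.22954426e-03 -3.11283392e+00]
```

View pics/w1.png

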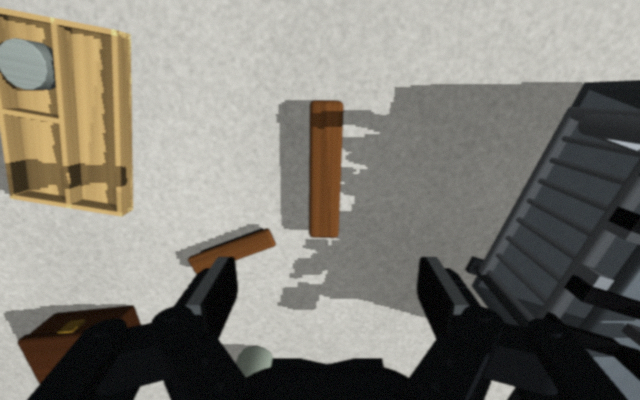

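The picture shows the middle brush upright at (326,168), below the tool and aligned with the fingers. I'll descend and grip the upper part of the wooden back.

Call:
jog_arm(
  moves="0 -0.05 -0.9 -0.1;0 0 -0.95 0;0 0 -0.95 0;0 0 -0.8 0;0 0 -0.2 0;0 0 0 0",
)

```text
time: 3.95
eef_pos: [0.4978, -0.0196, 0.1894]
ee_rot: [-3.141, -0.002, -3.128]
contact_force: [0.1, 0.4, 1.0]
grip_width: 0.0853
grip_force: 0.0
```

Call:
jog_arm(
  moves="0 0 0 0;0 0 0 0;0 0 0 0;0 0 0 0;0 0 0 0;0 0 0 0",
  claw=1,
)

```text
time: 4.55
eef_pos: [0.4986, -0.0202, 0.1912]
ee_rot: [3.141, 0.002, -3.129]
contact_force: [-2.4, 0.2, 10.9]
grip_width: 0.0328
grip_force: 39.4
```

Call:
jog_arm(
  moves="0 0 0.6 0;0 0 0.7 0;-0.15 -0.8 0 -0.3;-0.15 -0.8 0 -0.3;-0.15 -0.8 0 -0.3;-0.15 -0.8 0 -0.3;-0.14 -0.8 0 0;-0.1 -0.8 0 0;0 0 0 0;0 0 0 0",
)

```text
time: 5.55
eef_pos: [0.4554, -0.2613, 0.2549]
ee_rot: [-3.141, 0.0, 2.984]
contact_force: [-0.0, 1.0, -0.2]
grip_width: 0.0328
grip_force: 41.1
```

```bash
python3 - <<'E'
from h import *
im,K,o=look("wrist",["brush","tray","tray_slot"],"w2.png")
rects("wrist",K,"tray",.022);
im,K,o=look("top",["brush","tray_slot"])
s=read_state();print(s["time"],s["eef_pos"],s["ee_rot"],s["contact_force"])
E
```

```text
wrist brush [ 0.452 -0.261  0.061] 0.9
wrist brush [ 0.598 -0.126  0.001] 0.71
wrist tray [ 0.452 -0.286 -0.002] 0.89
wrist tray_slot [ 0.481 -0.505  0.01 ] 0.78
wrist tray c [ 486. -466.] size [ 89. 257.] long-axis deg 152.9 0.92
wrist tray c [ 438. -286.] size [121. 164.] long-axis deg 171.4 0.82
wrist tray c [ 541. -246.] size [ 5. 26.] long-axis deg 178.4 0.82
wrist tray c [ 534. -300.] size [ 5. 24.] long-axis deg 169.2 0.82
top brush [0.203 0.296 0.003] 0.56
top brush [ 0.597 -0.128  0.004] 0.53
top brush [ 0.397 -0.31   0.01 ] 0.21
top tray_slot [ 0.481 -0.511  0.005] 0.63
5.95 [ 0.45624269 -0.25946297  0.25470191] [3.14135318e+00 4.01243457e-05 2.98792064e+00] [ 0.26135574  0.97149296 -0.65575291]
```

View pics/w2.png

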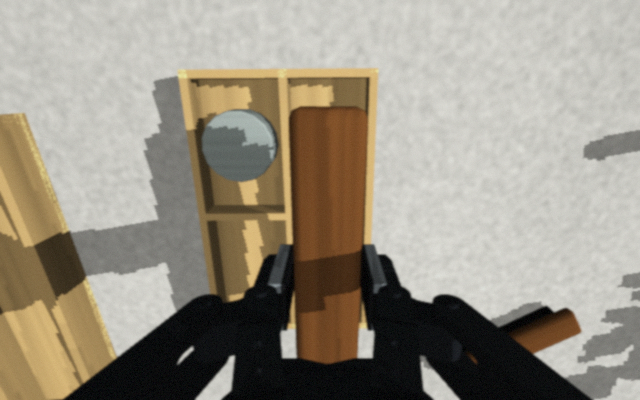

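The brush is held level at (328,235). The slot behind it runs between the divider's inner edge at (288,78) and the right wall's inner edge at (369,78). I'll back-project these edges.

```bash
python3 - <<'E'
from h import *
K=get_calibration("wrist")
print(back(K,[(180,71),(378,71),(288,78),(369,78),(287,240),(374,240)],.022).round(4))
print(back(K,[(292,112),(366,112)],.091).round(4))
im=cv2.imread("pics/w2.png");g=cv2.cvtColor(im,6)
for r in(90,100): print(r,[(i,int(g[r,i])) for i in range(276,296,2)],[(i,int(g[r,i])) for i in range(360,386,2)])
E
```

```text
[[ 0.3501 -0.3312  0.022 ]
 [ 0.3682 -0.214   0.022 ]
 [ 0.3638 -0.268   0.022 ]
 [ 0.3713 -0.2198  0.022 ]
 [ 0.4697 -0.2894  0.022 ]
 [ 0.4791 -0.2283  0.022 ]]
[[ 0.3807 -0.2613  0.091 ]
 [ 0.3854 -0.2313  0.091 ]]
90 [(276, 104), (278, 136), (280, 178), (282, 180), (284, 181), (286, 171), (288, 140), (290, 152), (292, 172), (294, 173)] [(360, 106), (362, 111), (364, 110), (366, 71), (368, 89), (370, 173), (372, 184), (374, 185), (376, 184), (378, 196), (380, 195), (382, 198), (384, 199)]
100 [(276, 107), (278, 121), (280, 173), (282, 184), (284, 181), (286, 179), (288, 145), (290, 145), (292, 167), (294, 175)] [(360, 111), (362, 112), (364, 106), (366, 67), (368, 101), (370, 175), (372, 182), (374, 184), (376, 188), (378, 200), (380, 200), (382, 202), (384, 205)]
```

Call:
jog_arm(
  moves="0 0 -0.6 0;0 0 -0.4 0;0 0 -0.16 0;0 0 0 0",
)

```text
time: 6.35
eef_pos: [0.4558, -0.26, 0.1962]
ee_rot: [3.141, -0.001, 2.987]
contact_force: [0.3, -0.3, -0.5]
grip_width: 0.0326
grip_force: 41.8
```

Call:
jog_arm(
  moves="0 0 0 0;0 0 0 0;0 0 0 0",
  claw=-0.15,
)

```text
time: 6.65
eef_pos: [0.4562, -0.2604, 0.1973]
ee_rot: [-3.141, 0.001, 2.987]
contact_force: [-0.3, -1.2, -0.4]
grip_width: 0.0493
grip_force: 0.0
```

Call:
jog_arm(
  moves="0 0 0.5 0;0 0 0.9 0;0 0 0.9 0;0 0 0.8 0;0 0 0 0;0 0 0 0",
)

```text
time: 7.25
eef_pos: [0.456, -0.2604, 0.3527]
ee_rot: [3.141, 0.003, 2.987]
contact_force: [-1.0, 0.1, 0.1]
grip_width: 0.0494
grip_force: 0.0
```

```bash
python3 - <<'E'
from h import *
im,K,o=look("wrist",["brush","tray","tin"],"w3.png")
rects("wrist",K,"brush",.032)
im,K,o=look("top",["catch1","gate_post","bin","gate_hinge"])
im,K,o=look("scene",["catch1","gate_post","bin","gate_hinge"])
s=read_state();print(s["time"],s["eef_pos"],s["ee_rot"],s["contact_force"])
E
```

```text
wrist brush [ 0.595 -0.127 -0.003] 0.61
wrist brush [ 0.397 -0.31   0.007] 0.17
wrist tray [ 0.45  -0.288 -0.004] 0.96
wrist tray [ 0.48  -0.548  0.002] 0.7
wrist tin [ 0.395 -0.308  0.005] 0.7
wrist brush c [ 578. -130.] size [34. 92.] long-axis deg 112.7 0.97
wrist brush c [ 452. -259.] size [ 33. 146.] long-axis deg 170.9 0.8
top catch1 [0.49  0.252 0.179] 0.84
top catch1 [0.587 0.222 0.174] 0.62
top catch1 [0.522 0.21  0.005] 0.21
top gate_post [0.434 0.179 0.187] 0.59
top bin [0.526 0.208 0.008] 0.73
top gate_hinge [0.616 0.172 0.132] 0.58
top gate_hinge [0.434 0.18  0.187] 0.19
scene catch1 [0.496 0.253 0.17 ] 0.72
scene catch1 [0.586 0.226 0.172] 0.62
scene gate_post [0.437 0.174 0.184] 0.61
scene bin [ 0.521  0.21  -0.001] 0.86
scene bin [0.435 0.175 0.18 ] 0.23
scene gate_hinge [0.613 0.172 0.126] 0.95
8.0 [ 0.45590965 -0.26027224  0.35165096] [-3.14148086e+00 -9.68144036e-05  2.98639862e+00] [0.18059346 0.15966709 0.72244939]
```

View pics/w3.png

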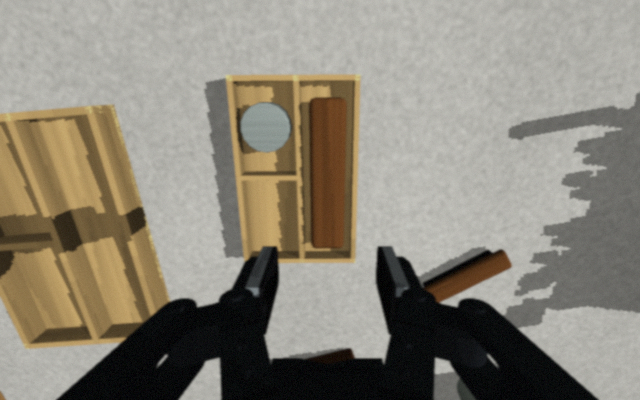

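The brush lies flat in the long compartment at (328,172). Next I'll fit the bin pose.

```bash
cat > binfit.py <<'E'
import numpy as np
L=np.array([[32,-55],[32,40],[-62,75],[-12,-100],[0,0]])/1e3
W=np.array([[.587,.2235],[.4935,.2523],[.4355,.177],[.6145,.171],[.5235,.210]])
l=L-L.mean(0);w=W-W.mean(0);H=l.T@w
a=np.arctan2(H[0,1]-H[1,0],H[0,0]+H[1,1]);R=np.array([[np.cos(a),-np.sin(a)],[np.sin(a),np.cos(a)]])
t=W.mean(0)-R@L.mean(0)
f=lambda p:R@np.array(p)/1e3+t
def post(th):
    c,s=np.cos(th),np.sin(th); return f((-12+c*-50-s*175,-100+s*-50+c*175))
E
python3 - <<'E'
from binfit import *
print(np.degrees(a),t,((L@R.T+t-W)*1e3).round(1))
print("catch1",f((32,-55)),"catch2",f((32,40)))
for th in np.arange(0,1.66,.15): print(round(th,2),post(th).round(4))
E
```

```text
72.34872087113598 [0.52378309 0.21109162] [[-1.1  1.4]
 [ 1.9  1.4]
 [-2.  -2.2]
 [ 0.9 -1.7]
 [ 0.3  1.1]]
catch1 [0.5858968  0.22490779] catch2 [0.49536943 0.25371397]
0.0 [0.4335 0.1748]
0.15 [0.4347 0.1475]
0.3 [0.44   0.1207]
0.45 [0.4493 0.0951]
0.6 [0.4622 0.0711]
0.75 [0.4786 0.0493]
0.9 [0.4981 0.0302]
1.05 [0.5202 0.0142]
1.2 [0.5445 0.0017]
1.35 [ 0.5703 -0.007 ]
1.5 [ 0.5972 -0.0117]
1.65 [ 0.6244 -0.0124]
```

```bash
python3 - <<'E'
from h import *
s=read_state();print(np.round(s["joints"],2),s["eef_pos"],np.degrees(s["ee_rot"][2]))
E
```

```text
[-0.19  0.24  0.77  1.75 -0.18  1.22  2.04] [ 0.45590965 -0.26027224  0.35165096] 171.10803683576688
```

Call:
jog_arm(
  moves="0.2 0.746 0.1 -0.95;0.2 0.746 0.1 -0.95;0.2 0.746 0.1 -0.95;0.2 0.746 0.1 -0.95;0.2 0.746 0.1 -0.95;0.2 0.746 0.1 -0.95;0.2 0.746 0.1 -0.95;0.2 0.746 0.1 -0.95;0.2 0.746 0.1 -0.95;0.2 0.746 0.1 -0.95;0.2 0.746 0.1 -0.95;0.2 0.746 0.1 -0.95",
  claw=-1,
)

```text
time: 9.2
eef_pos: [0.576, 0.1888, 0.4119]
ee_rot: [3.142, -0.0, 1.39]
contact_force: [0.5, 0.2, 0.5]
grip_width: 0.0855
grip_force: 0.0
```

Call:
jog_arm(
  moves="0.2 0.746 0 -0.95;0 0 0 0;0 0 0 0;0 0 0 0",
)

```text
time: 9.6
eef_pos: [0.586, 0.223, 0.4117]
ee_rot: [3.141, 0.001, 1.262]
contact_force: [0.5, -0.0, 0.3]
grip_width: 0.0852
grip_force: 0.0
```

```bash
python3 - <<'E'
from h import *
im,K,o=look("wrist",["catch1","gate_post","gate_hinge"],"w4.png")
s=read_state();print(s["time"],s["eef_pos"],np.degrees(s["ee_rot"]),np.round(s["joints"],2))
T=np.array(K["extrinsics"]);M=np.array(K["mtx"])
from binfit import *
for p in((32,-55),(32,40),(-62,75)):
    q=T@np.r_[f(p),.175 if p[0]>0 else .185,1];q=M@q[:3];print(p,q[:2]/q[2])
E
```

```text
wrist catch1 [0.583 0.226 0.174] 0.98
wrist gate_hinge [0.613 0.169 0.133] 0.64
9.8 [0.58593147 0.22299618 0.4120637 ] [ 1.79994565e+02 -3.64566946e-02  7.22698075e+01] [-0.93  0.46  0.75  1.38 -0.31  1.43 -0.5 ]
(32, -55) [327.27363432 211.12509077]
(32, 40) [192.15005844 211.33846754]
(-62, 75) [158.06751436 330.4082293 ]
```

View pics/w4.png

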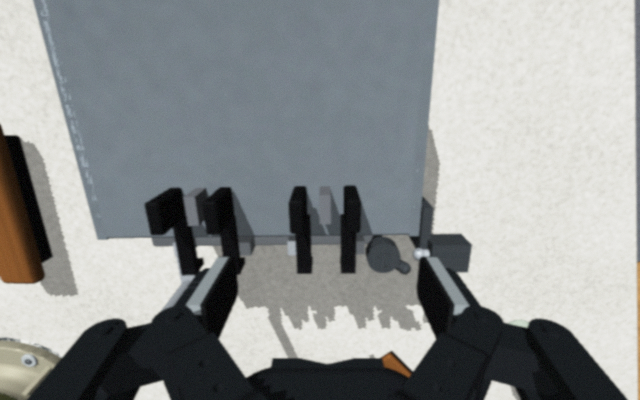

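Catch1's tabs are at (297,210) and (351,210), midpoint 325 against 327 predicted. Catch2's are at (165,210) and (220,208). I'll descend on catch1 and squeeze.

Call:
jog_arm(
  moves="-0.02 0.05 -0.8 0;0 0 -0.6 0;0 0 -0.2 0;0 0 0 0",
)

```text
time: 10.2
eef_pos: [0.5845, 0.2264, 0.3307]
ee_rot: [-3.14, 0.002, 1.262]
contact_force: [-0.3, -0.2, 0.9]
grip_width: 0.0854
grip_force: 0.0
```

Call:
jog_arm(
  moves="0 0 0 0;0 0 0 0;0 0 0 0;0 0 0 0;0 0 0 0;0 0 0 0;0 0 0 0;0 0 0 0",
  claw=1,
  force=30,
)

```text
time: 11.0
eef_pos: [0.5854, 0.2271, 0.3339]
ee_rot: [3.139, -0.003, 1.264]
contact_force: [-0.3, 0.1, 8.1]
grip_width: 0.0274
grip_force: 30.8
```

Call:
jog_arm(
  moves="0 0 0 0;0 0 0 0;0 0 0 0;0 0 0 0;0 0 0.8 0;0 0 0.2 0;-0.6 0.19 0 0;-0.6 0.19 0 0;-0.6 0.195 0 0;0 0 0 0;0 0 0 0",
  claw=-1,
)

```text
time: 12.1
eef_pos: [0.4944, 0.2561, 0.382]
ee_rot: [-3.142, -0.001, 1.265]
contact_force: [-0.2, 0.4, 0.1]
grip_width: 0.0852
grip_force: 0.0
```

```bash
python3 - <<'E'
from h import *
im,K,o=look("wrist",["catch1","gate_post"],"w5.png")
s=read_state();print(s["time"],s["eef_pos"],np.degrees(s["ee_rot"]),s["contact_force"])
E
```

```text
wrist catch1 [0.582 0.227 0.176] 0.89
wrist catch1 [0.496 0.251 0.177] 0.83
wrist gate_post [0.43  0.17  0.187] 0.66
12.25 [0.49564004 0.25497675 0.38179516] [ 1.79953239e+02 -2.08809812e-03  7.22787069e+01] [-0.66362542 -0.26356401 -1.190181  ]
```

View pics/w5.png

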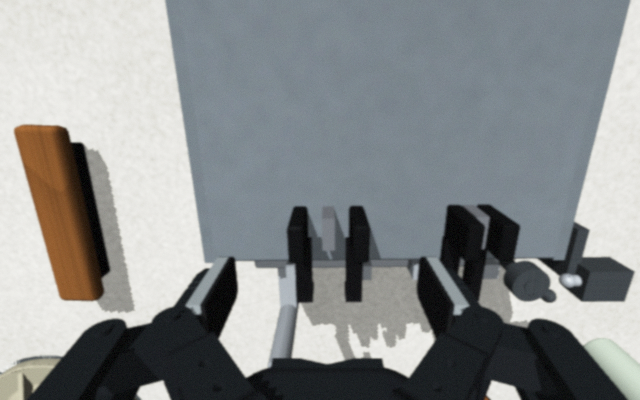

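Catch1's tabs at (463,235) and (497,230) are now close together, so they're in. Catch2's at (298,230) and (357,230) are still out and centred.

Call:
jog_arm(
  moves="0 0 -0.6 0;0 0 -0.36 0;0 0 0 0;0 0 0 0",
)

```text
time: 12.65
eef_pos: [0.4955, 0.2551, 0.3339]
ee_rot: [3.141, 0.001, 1.262]
contact_force: [-0.3, 0.2, -0.2]
grip_width: 0.0852
grip_force: 0.0
```

Call:
jog_arm(
  moves="0 0 0 0;0 0 0 0;0 0 0 0;0 0 0 0;0 0 0 0;0 0 0 0;0 0 0 0;0 0 0 0",
  claw=1,
)

```text
time: 13.45
eef_pos: [0.4952, 0.2561, 0.3353]
ee_rot: [3.141, -0.003, 1.264]
contact_force: [-2.6, 0.6, 9.6]
grip_width: 0.0272
grip_force: 30.7
```

Call:
jog_arm(
  moves="0 0 0 0;0 0 0 0;0 0 0 0;0 0 0 0;0 0 0.8 0;0 0 0.5 0;0 0 0 0;0 0 0 0",
  claw=-1,
)

```text
time: 14.25
eef_pos: [0.4949, 0.2557, 0.3988]
ee_rot: [3.141, -0.001, 1.263]
contact_force: [0.9, 0.1, 0.1]
grip_width: 0.0852
grip_force: 0.0
```

```bash
python3 - <<'E'
from h import *
im,K,o=look("wrist",["catch1","gate_post"],"w6.png")
for d in outline_of("wrist","gate_post")[:2]:
    v,u=np.nonzero(d["region"]);print(u.min(),u.max(),v.min(),v.max(),d["confidence"])
s=read_state();print(s["time"],s["eef_pos"],np.degrees(s["ee_rot"]),np.round(s["joints"],2))
E
```

```text
wrist catch1 [0.494 0.254 0.176] 0.95
wrist catch1 [0.582 0.227 0.174] 0.83
wrist gate_post [0.432 0.169 0.184] 0.68
258 538 246 356 0.96
14.45 [0.49452707 0.25565282 0.39745251] [-1.79927266e+02  9.14095035e-02  7.23629413e+01] [-1.15  0.29  0.76  1.6  -0.2   1.34 -0.67]
```

View pics/w6.png

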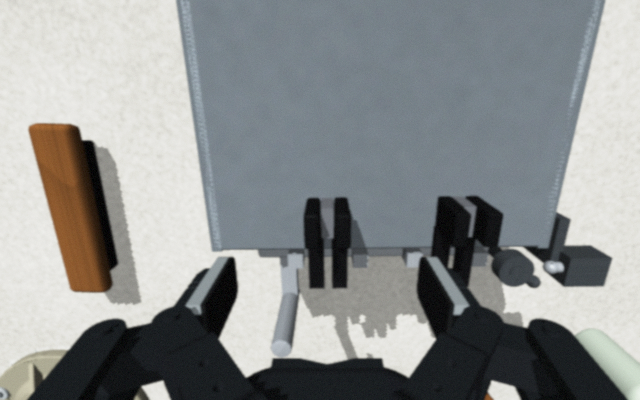

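Both catches are in: catch2's tabs at (313,240) and (341,240), catch1's at (452,225) and (487,218). The post top is at about (283,346).

```bash
python3 - <<'E'
from h import *
K=get_calibration("wrist");print(back(K,[(283,346)],.185))
E
```

```text
[[0.43441778 0.17642356 0.185     ]]
```

Call:
jog_arm(
  moves="-0.173 -0.228 0 -0.8;-0.173 -0.228 0 -0.8;-0.173 -0.228 0 -0.8;-0.173 -0.228 0 -0.8;-0.173 -0.228 0 -0.8;-0.173 -0.228 0 -0.8;-0.173 -0.228 0 -0.8;0 0 0 0;0 0 -0.6 0;0 0 -0.6 0;0 0 -0.25 0;0 0 0 0",
)

```text
time: 15.65
eef_pos: [0.4338, 0.176, 0.3246]
ee_rot: [3.14, 0.004, 0.483]
contact_force: [-0.1, 0.7, 0.4]
grip_width: 0.0853
grip_force: 0.0
```

Call:
jog_arm(
  moves="0 0 0 0;0 0 0 0;0 0 0 0;0 0 0 0;0 0 0 0;0 0 0 0;0 0 0 0;0 0 0 0",
  claw=1,
  force=40,
)

```text
time: 16.45
eef_pos: [0.4352, 0.1745, 0.3269]
ee_rot: [3.14, -0.001, 0.479]
contact_force: [1.7, -5.1, 3.5]
grip_width: 0.0152
grip_force: 39.1
```

Call:
jog_arm(
  moves="0.01 -0.27 0 0;0.02 -0.27 0 0;0.05 -0.27 0 0;0.06 -0.27 0 0;0.09 -0.26 0 0;0.1 -0.25 0 0;0 0 0 0",
)

```text
time: 17.15
eef_pos: [0.4505, 0.0941, 0.3264]
ee_rot: [-3.14, 0.001, 0.479]
contact_force: [-8.6, 0.3, 12.5]
grip_width: 0.0149
grip_force: 40.6
```

Call:
jog_arm(
  moves="0.12 -0.24 0 0;0.14 -0.24 0 0;0.16 -0.22 0 0;0.17 -0.21 0 0;0.19 -0.2 0 0;0.2 -0.18 0 0;0 0 0 0",
)

```text
time: 17.85
eef_pos: [0.4999, 0.0301, 0.3263]
ee_rot: [-3.142, 0.001, 0.479]
contact_force: [-2.8, -0.1, 8.2]
grip_width: 0.0149
grip_force: 40.6
```

Call:
jog_arm(
  moves="0.22 -0.16 0 0;0.22 -0.16 0 0;0.24 -0.13 0 0;0.245 -0.12 0 0;0.26 -0.09 0 0;0.26 -0.08 0 0;0.27 -0.055 0 0;0.27 -0.04 0 0;0.13 -0.01 0 0;0 0 0 0;0 0 0 0;0 0 0 0",
)

```text
time: 19.05
eef_pos: [0.605, -0.0104, 0.3262]
ee_rot: [-3.141, 0.0, 0.481]
contact_force: [-1.6, -0.3, 1.1]
grip_width: 0.0149
grip_force: 40.2
```

```bash
python3 - <<'E'
from h import *
look("scene",["gate_post","gate_leaf","tin","bottle","casket","catch1"],"s2.png")
look("top",["gate_leaf","tin","bottle","casket","gate_post"])
s=read_state();print(s["time"],s["eef_pos"],s["contact_force"],s["grip_width"])
from binfit import *
p=np.array(s["eef_pos"][:2]);th=np.linspace(1,1.8,801);d=[np.linalg.norm(post(t)-p) for t in th];print(th[np.argmin(d)],min(d))
E
```

```text
scene gate_post [ 0.604 -0.011  0.184] 0.58
scene gate_leaf [0.614 0.175 0.019] 0.7
scene tin [0.583 0.227 0.168] 0.6
scene tin [ 0.399 -0.313  0.006] 0.56
scene bottle [ 0.778 -0.109 -0.001] 0.72
scene casket [ 0.737 -0.311  0.001] 0.69
scene catch1 [0.583 0.226 0.171] 0.64
top tin [ 0.602 -0.008  0.186] 0.7
top tin [ 0.454 -0.258  0.003] 0.65
top tin [ 0.398 -0.308  0.008] 0.57
top bottle [ 0.778 -0.11   0.002] 0.78
top casket [ 0.732 -0.314 -0.   ] 0.86
top gate_post [ 0.601 -0.006  0.187] 0.7
19.7 [ 0.60555517 -0.01043262  0.32615447] [-2.09767123 -0.15558731  1.15492934] 0.015079822532400068
1.546 0.001965436590045554
```

View pics/s2.png

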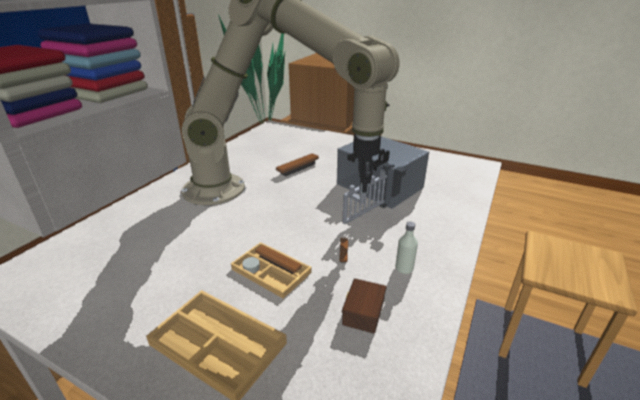

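The gate is held open at about 1.55 rad with the leaf at (365,200). The brush is in the tray at (280,260), and the tin, bottle and box haven't moved.

```bash
python3 -c "
from bench import sign_off
print(sign_off())"
```

```text
the job is handed in; nothing more can be done
None
```

I handed the job in at about 20 s: the brush lies bristles down in the long compartment, both catches were squeezed in order, and the gripper is holding the gate open at about 1.55 rad, with the tin, bottle and box where they were.

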